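# Slide a tall jeton tube home in the security case and snap the latch

## Robot

A 6-joint arm with a two-finger parallel gripper is mounted at the origin on the work surface. World frame = base frame: x ahead of the robot, y to its left, z up, the work surface at z = 0. Lengths are in mm, angles in rad, forces in N, time in s.
With the tool pointing down it reaches from about 250 to 850 mm from the base axis. Payload 12.5 kg.
Tool frame: the origin (TCP) lies midway between the tips of the shut fingers; the grasp point (between the pads) lies 19 mm behind it; y points along the fingers, z is the direction in which the jaws open and shut, and the axes are right-handed (so a half turn about y gives the same grasp; the last joint's range is limited). The gripper opens to 93 mm and grips with 3 to 60 N. Pads are 15 mm wide; open, the fingers measure 128 mm over their backs; the gripper's body (75 mm by 188 mm) begins 65 mm behind the grasp point.
Start: joints at [1.073, 0.351, 1.652, -0, 1.139, -0.085], TCP at [220.615, 503.799, 218.633] pointing down, gripper open.
Joint ranges: [-2.75, 2.75], [-0.79, 2.1], [0.01, 2.65], [-1.57, 4.71], [0.07, 3.14], [-2.87, 2.87]. Speed limits (rad/s): [2.22, 2.22, 2.79, 3.14, 3.14, 3.14].

## Interface

Orientations are given as a rotation vector (axis times angle).
In Python, from cell import ctrl gives the robot as it stands. Calls block until the motion is done:
- ctrl.goto(position, orientation): joint-space move of the TCP to a pose.
- ctrl.movel(position, vel=150, attitude=None): straight line of the TCP; attitude=None keeps the orientation; vel is the mean speed in mm/s.
- ctrl.goto_joints(angles): joint-space move.
- ctrl.ungrasp() and ctrl.grasp(): open the fingers fully, or close them until they stop; the grip force is fixed at half the most.
- ctrl.dwell(seconds).
- ctrl.solve_ik(position, orientation): joint angles nearest the present ones, or None.
- ctrl.get_obs(): the state.
- ctrl.get_image(name): name is "side" or "top"; returns the picture (420x560x3 uint8, red, green, blue); there is no depth.
- ctrl.camera_params(name): a dict with "mtx" (3x3 intrinsics, pixels), "origin" and "attitude" of the camera in the world. Camera axes: x right, y down, z forward; pixel columns grow to the right and rows downward; lengths in mm; the calibration is good to about 2 mm. A picture is of the moment at which its call begins. camera_params takes no time and is no camera call.
A pose or a line that the arm cannot do raises ctrl.Unreachable and nothing moves.
- ctrl.sign_off(): hands the job in, once; it reports no verdict.
The state is a dict: "t": time; "joint_positions": joint angles; "joint_velocities": joint speeds; "joint_torque": joint torques, N m; "eef_pos": TCP position; "eef_rot": TCP orientation; "ft_force": force on the tool from outside, world axes, zero at the start; "wrist_torque": the same for the moment, N m; "finger_gap": finger opening in mm.
Only numpy, scipy, OpenCV 4.12 (cv2) and the standard library are available. Lean on these libraries where they do the work, as an engineer would, in place of code of your own. Each camera call takes 0.05 s, during which the arm holds its last target.

## Task

Push the tall tube of mother-of-pearl jetons across the counter into the open bay of the security case, pushing it low down so that it slides upright and is neither lifted nor tipped, and go on gently until you feel it bear firmly on the sprung pad hidden at the back of the bay. Then press the chrome latch on the roof of the bay down until it snaps shut in front of the tube's cap. Use no more force than needed, and leave the comb, the paddle and the dice where they lie.

Things in the scene. Friction and masses are not known exactly. Their poses are not given: they have to be found in the camera images.
- tube: Tall narrow clear tube of mother-of-pearl jetons, black foot and cap: upright cylinder 54 mm in diameter, 200 mm tall, 0.48 to 0.75 kg, loose on the counter. Origin: centre of its underside; z up along the tube. Friction on the counter is 0.5 to 0.7, so sliding it takes 2.5 to 5.5 N and a push higher than 35 mm above the counter may topple it. The robot must not press on it with more than 20 N.
- case: Dark grey locking security case, fixed: a tower 112 mm wide, 100 mm deep, 240 mm tall round one open upright bay, and beside it on its -y side a plaque tray under a clear lid, 70 mm tall, reaching to y = -226 mm. Origin: on the counter in the middle of the bay's mouth; x runs level straight into the bay, z up. More than 20 N between tube and case, or 25 N of the robot on case or latch, is too much.
- bay_mouth (a point): On the bay's centre line in its mouth plane, 30 mm above the counter (case x, y, z = 0, 0, 30 mm). The bay is 68 mm wide (y = -34 to 34) from x = 0 inwards, roofed 214 mm above the counter from x = 20 mm on, with no floor plate: the tube slides on the counter itself. Bevelled jambs widen the mouth to 88 mm at x = -12 mm.
- bay_back (a point): Fixed mark on the bay's back wall, case x, y, z = 92, 0, 36 mm. Before it, out of sight, stands a sprung rubber-faced pad, 44 mm wide, 14 to 58 mm above the counter. A hidden screw sets its depth: the tube's axis is anywhere from x = 10 to 36 mm when it first touches. The pad starts at 1 N, then gives 1 mm per 2.5 N for 4 mm. Bearing on it with 5 N or more (aim at 8) for 0.5 s seats the tube.
- latch (a joint): Opening angle of the chrome latch in rad: 0 is shut and level; it stands open at the start (1.0 to 1.2). An over-centre spring in the hinge resists, most at 0.5 to 0.8, where the tab takes a push of about 6 N square to the plate; let go above 0.3 it springs back up to about 1.05, pressed below 0.2 it snaps shut by itself and stays. At 0 it stops hard.
- latch_hinge (a point): Centre of the latch's hinge pin, at case x, y, z = 14, 0, 222 mm, on the front edge of the bay's roof. The pin runs along the case's y axis; the shut latch lies level from it towards -x of the case, and its tab swings up and back towards +x as it opens.
- latch_tab (a point): Place to press, on the upper face of the latch: a chrome plate 34 mm wide and 4 mm thick that reaches 80 mm from the hinge. This point is 68 mm from the hinge, 2 mm above the plate's middle. A 40 mm lip hangs under the plate, 38 mm from the hinge, and drops in front of the tube's cap; a tube not pushed in far enough blocks it.
- comb: Pale blue plastic chip sorting comb lying flat, 160 x 62 x 14 mm. Bystander. Origin: underside, near its middle; x along it.
- paddle: Black acrylic paddle lying flat, 170 x 44 x 14 mm. Bystander. Origin: underside, near its middle; x along it.
- die_a: Glossy red die, 19 mm cube. Bystander. Origin: centre of its underside.
- die_b: Glossy red die, 19 mm cube. Bystander. Origin: centre of its underside.

How it is judged (in metres and radians):
On the way, in this order (a step that is already met when the one before it is completed fails the run):
1. the upright tube, inside the bay, bears on the sprung pad with at least 5 N while the latch is still up (x of tube in the frame of case above 0.0085 m and angle between tube's own z axis and vertical below 0.06 rad and contact force between tube and case above 5 N and value of joint latch above 0.5 rad), for 0.25 s.
2. the latch is snapped shut in front of the seated tube (x of tube in the frame of case above 0.0085 m and angle between tube's own z axis and vertical below 0.06 rad and value of joint latch below 0.06 rad), for 0.2 s.
At the end, for the whole second after the job is handed in: The tube stands upright (within 3 degrees) and at rest on the counter inside the bay, with its axis at least 8.5 mm past the mouth and still bearing on the pad; the latch is shut (below 0.06 rad) in front of it; comb, paddle and dice lie within 15 mm of where they were (all of step 2 and height (world z) of tube below 0.004 m and contact force between tube and case above 0.3 N and linear speed of tube below 0.01 m/s and distance of each of comb, paddle, die_a, die_b from where it was at the start of the episode below 0.015 m); the robot touches nothing.
It fails at once if the tube is tipped more than 8 degrees or lifted off the counter (angle between tube's own z axis and vertical above 0.14 rad or height (world z) of tube above 0.012 m).
It fails at once if the robot presses on the tube with more than 20 N (contact force between any of the fingers, the arm and tube above 20 N).
It fails at once if the tube is forced against the pad or the case with more than 20 N (contact force between tube and case above 20 N).
It fails at once if the robot presses on the case or its latch with more than 25 N (contact force between any of the fingers, the arm and case above 25 N).
It fails at once if the comb, the paddle or a die is moved more than 15 mm (distance of any of comb, paddle, die_a, die_b from where it was at the start of the episode above 0.015 m).
It also fails if it takes over 72 s, if anything falls off the work surface, if the arm or the gripper's body presses on something with over 40 N, if the wrist force passes 120 N, or if a joint passes its speed limit or range.

## Working session

There is one attempt and no reset: what is moved stays moved. The work goes in short steps, each a Python script; the robot and the scene stay as the last script left them, time stands still between calls to the robot, and variables do not carry over. Pictures are saved under pics/ and viewed, and the job is handed in when it is done.

```bash
ls; mkdir -p pics
python3 - <<'E'
from cell import ctrl
import cv2
for n in("side","top"):
    im=ctrl.get_image(n); cv2.imwrite(f"pics/{n}0.png",im[:,:,::-1]); p=ctrl.camera_params(n); print(n,p)
o=ctrl.get_obs();print({k:o[k] for k in("t","eef_pos","eef_rot","finger_gap","ft_force")})
E
```

```text
pics
side {'mtx': array([[413.34139079,   0.        , 277.5453226 ],
       [  0.        , 413.34139079, 206.4163824 ],
       [  0.        ,   0.        ,   1.        ]]), 'origin': array([ 213.24641937, -408.03313737,  586.00483963]), 'attitude': array([-2.09865791,  0.75121765, -0.40214994])}
top {'mtx': array([[395.38172328,   0.        , 280.22042008],
       [  0.        , 395.38172328, 209.17665411],
       [  0.        ,   0.        ,   1.        ]]), 'origin': array([500.26383519,  34.78344695, 843.31413   ]), 'attitude': array([-2.11925961,  2.17356153, -0.15097728])}
{'t': 0.1, 'eef_pos': array([220.48151143, 503.55153116, 218.17426488]), 'eef_rot': array([-1.54739939,  0.3240487 , -0.32360458]), 'finger_gap': 93.04423400200086, 'ft_force': array([0.44824502, 0.30991448, 0.67174069])}
```

View pics/side0.png

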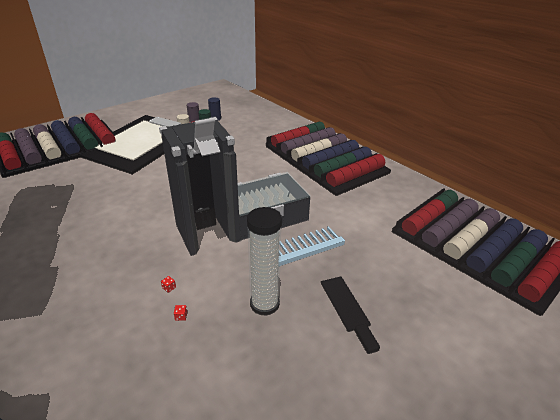

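View pics/top0.png

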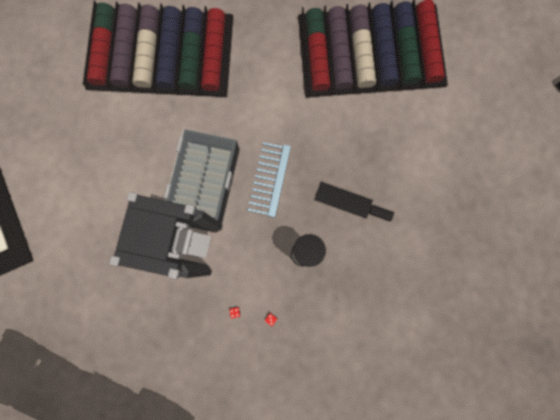

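The top view shows the tower near (160,235) with its bay mouth facing right. The tube cap is at (309,250), the dice at (235,313) and (271,320), the comb at (270,180) and the paddle at (355,200). I'll enlarge the case for detail.

```bash
cat > h.py <<'E'
import numpy as np,cv2
from scipy.spatial.transform import Rotation as R
from cell import ctrl
def cam(n):
    p=ctrl.camera_params(n); return p['mtx'],np.array(p['origin']),R.from_rotvec(p['attitude']).as_matrix()
def ray(n,uv):
    K,o,A=cam(n); d=A@np.linalg.inv(K)@np.array([uv[0],uv[1],1.]); return o,d
def onz(n,uv,z):
    o,d=ray(n,uv); return o+d*(z-o[2])/d[2]
def proj(n,P):
    K,o,A=cam(n); q=K@(A.T@(np.array(P,float)-o)); return q[:2]/q[2]
E
python3 - <<'E'
from h import *
a=cv2.imread('pics/top0.png');b=cv2.imread('pics/side0.png')
cv2.imwrite('pics/top_c.png',cv2.resize(a[180:290,100:230],None,fx=5,fy=5,interpolation=cv2.INTER_CUBIC))
cv2.imwrite('pics/side_c.png',cv2.resize(b[110:260,150:290],None,fx=4,fy=4,interpolation=cv2.INTER_CUBIC))
# tube top cap
for n,im in(('top',a),('side',b)):
    g=im.max(axis=2); m=(g<45).astype('uint8')
    N,l,s,c=cv2.connectedComponentsWithStats(m)
    for i in range(1,N):
        if s[i,4]>80: print(n,s[i],c[i])
hsv=cv2.cvtColor(a,cv2.COLOR_BGR2HSV)
m=((hsv[...,1]>180)&(hsv[...,2]>120)).astype('uint8');N,l,s,c=cv2.connectedComponentsWithStats(m)
for i in range(1,N):
    if s[i,4]>30 : print('red',s[i],c[i],onz('top',c[i],15).round(1))
for uv in[(289,146),(276,215),(252,212),(265,143),(318,190),(370,212),(392,217)]:print(uv,onz('top',uv,14).round(0))
E
```

```text
top [ 299    2  147   94 2934] [366.10395365  55.62917519]
top [  84    5  148   91 2377] [173.2048801   58.53975599]
top [   0  172   32  101 1088] [ 10.50367647 231.41360294]
side [101 115  53  21 172] [129.5872093  124.04069767]
side [ 81 117  22  30 109] [ 91.94495413 132.41284404]
side [   0  121  188  127 2729] [100.50934408 161.80432393]
side [ 186  137   43  101 2522] [208.16574148 188.73988898]
side [ 266  136  125   59 1161] [326.97932817 170.47717485]
side [ 392  189  168  127 3425] [484.85751825 258.58335766]
side [243 207  41  28 807] [263.77571252 220.69888476]
side [ 321  277   59   77 1626] [349.97601476 311.900369  ]
side [250 301  29  14  83] [263.84337349 310.30120482]
(289, 146) [757.  12.  14.]
(276, 215) [607.  44.  14.]
(252, 212) [615.  95.  14.]
(265, 143) [765.  64.  14.]
(318, 190) [658. -47.  14.]
(370, 212) [ 608. -155.   14.]
(392, 217) [ 597. -200.   14.]
```

View pics/top_c.png

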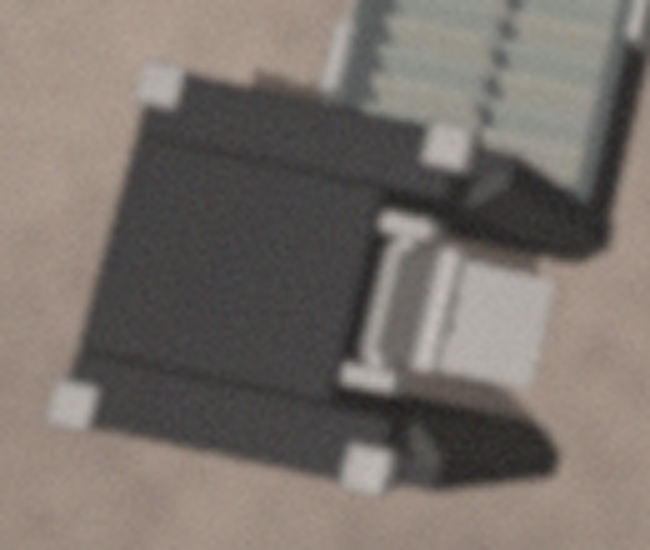

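View pics/side_c.png

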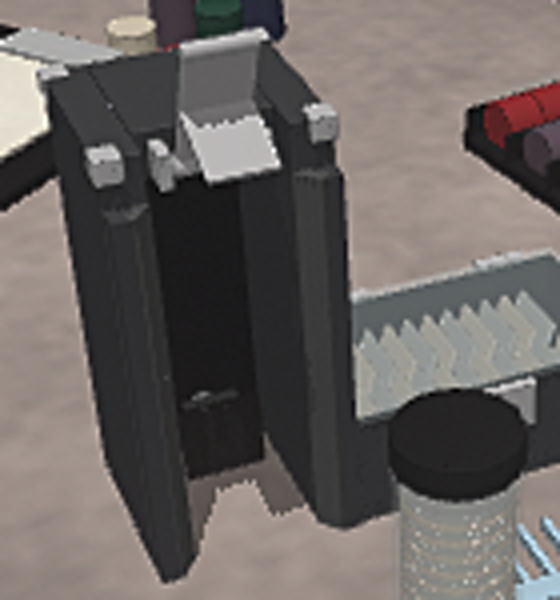

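The close-ups show four light corner caps on the tower's roof edge, at crop pixels (160,87), (447,147), (73,404) and (367,468). The latch is raised over the roof front. Next I'll find the case axes and the tube.

Run:
```python
from h import *
a=cv2.imread('pics/top0.png');b=cv2.imread('pics/side0.png')
uv=[(100+(u+.5)/5-.5,180+(v+.5)/5-.5) for u,v in[(160,87),(447,147),(73,404),(367,468)]]
for z in(240,246):
    P=[onz('top',q,z) for q in uv]; P=np.array(P)
    x1=P[0]-P[1];x2=P[2]-P[3];w1=P[0]-P[2];w2=P[1]-P[3]
    print(z,P.round(1).tolist(),np.linalg.norm(x1),np.linalg.norm(x2),np.linalg.norm(w1),np.linalg.norm(w2),[np.degrees(np.arctan2(v[1],v[0])).round(1) for v in(x1,x2,w1,w2)])
# side: near front corners centres
su=[(150+(u+.5)/4-.5,110+(v+.5)/4-.5) for u,v in[(105,165),(321,122)]]
for q in su: print('side',[onz('side',q,z).round(1).tolist() for z in(240,246)])
# top cap
g=a.max(axis=2).astype(int)
print(g[250,285:335])
m=(g<62).astype('uint8'); m[:, :288]=0; m[:,332:]=0; m[:228]=0;m[275:]=0
c=max(cv2.findContours(m,0,1)[0],key=cv2.contourArea);print(cv2.minEnclosingCircle(c),cv2.fitEllipse(c))
e=cv2.fitEllipse(c)[0];print('cap z200',onz('top',e,200))
g=b.max(axis=2).astype(int);m=(g<45).astype('uint8');N,l,s,cc=cv2.connectedComponentsWithStats(m)
print(b[200:240:3,263].max(axis=1),b[295:318,264].max(axis=1), b[303,244:286].max(axis=1))
hsv=cv2.cvtColor(a,cv2.COLOR_BGR2HSV)
m=((hsv[...,1]>150)&(hsv[...,2]>90)).astype('uint8');N,l,s,c=cv2.connectedComponentsWithStats(m)
for i in range(1,N):
    if s[i,1]>290 and s[i,4]>15: print('red',s[i],c[i],onz('top',c[i],15).round(1))
cv2.imwrite('pics/tube_c.png',cv2.resize(np.hstack([b[200:320,220:310],a[210:330,225:340]]),None,fx=3.5,fy=3.5,interpolation=cv2.INTER_CUBIC))
```

```text
240 [[611.8, 264.8, 240.0], [590.7, 175.6, 240.0], [514.8, 288.5, 240.0], [493.4, 199.0, 240.0]] 91.65972915039373 91.97511061028108 99.78072291848318 100.02125368174288 [np.float64(76.7), np.float64(76.5), np.float64(-13.7), np.float64(-13.5)]
246 [[610.7, 262.5, 246.0], [589.8, 174.2, 246.0], [514.7, 285.9, 246.0], [493.5, 197.4, 246.0]] 90.7481669184604 91.06041188830848 98.788396851948 99.02653552043026 [np.float64(76.7), np.float64(76.5), np.float64(-13.7), np.float64(-13.5)]
side [[489.1, 189.8, 240.0], [484.3, 179.5, 246.0]]
side [[585.5, 165.8, 240.0], [579.0, 155.8, 246.0]]
[ 93  86  87  91  90  80  67  56  51  49  53  54  51  58  53  56  51  52
  57  55  55  48  55  52  53  54  54  53  55  55  54  57  56  55  51  54
  56  55  58  62  87 117 139 141 145 144 147 147 148 147]
((307.3745422363281, 250.6720428466797), 16.70942497253418) ((308.1481628417969, 249.93577575683594), (29.4097843170166, 31.222688674926758), 86.30360412597656)
cap z200 [524.72486637  -8.61640568 200.        ]
[159 127 169  39  37  37  38  38  38  41  34  33 144 137] [138 151 136 134 143 141 140 140 147 138 135 149 137 139 155  73  71  34
  35  32  90 148 139] [141 143 140 141 142 154  39  49  93 140 128 138 197 136 175 135 139 139
 143 149 147 148 160 138 141 131 132 131 136 144 132 124 116  52  46  74
 153 146 145 144 142 142]
red [230 307  10  10  55] [234.36363636 311.50909091] [410.5 133.8  15. ]
red [266 314  11  10  63] [270.46031746 318.87301587] [394.1  60.5  15. ]
```

View pics/tube_c.png

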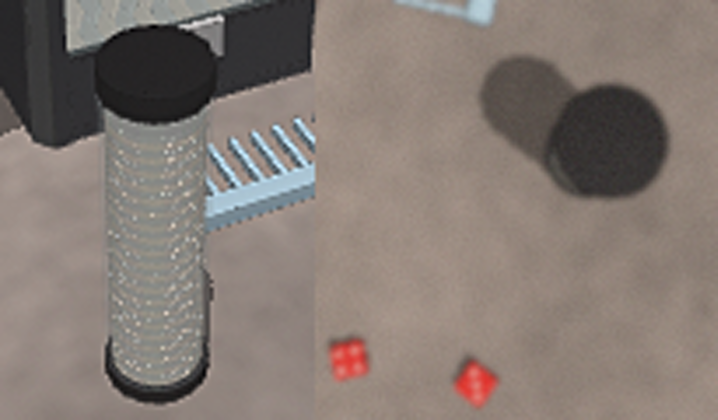

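The tube and case are roughly located: case x heading is about 76.6° and the tube is near (525,-9). I'll check both by projecting known points into the two views, and check reachability for a tilted push.

```bash
cat >> h.py <<'E'
TH=np.radians(76.6); CX=np.array([np.cos(TH),np.sin(TH),0]); CY=np.array([-np.sin(TH),np.cos(TH),0])
C0=np.array([541.1,183.3,0])
def c2w(x,y,z): return C0+CX*x+CY*y+np.array([0,0,z])
def w2c(P): d=np.asarray(P)-C0; return np.array([d@CX,d@CY,d[2]])
def att(yawdeg,tilt,sgn=1):
    # approach dir: horizontal yaw, tilted down by tilt deg; jaws horizontal
    a=np.radians(yawdeg);t=np.radians(tilt)
    y=np.array([np.cos(a)*np.cos(t),np.sin(a)*np.cos(t),-np.sin(t)]); z=sgn*np.array([-np.sin(a),np.cos(a),0]); x=np.cross(y,z)
    return R.from_matrix(np.column_stack([x,y,z])).as_rotvec()
E
python3 - <<'E'
from h import *
ims={n:cv2.resize(cv2.imread(f'pics/{n}0.png'),None,fx=3,fy=3,interpolation=cv2.INTER_CUBIC) for n in('top','side')}
T=np.array([524.7,-8.6,0])
pts=[]
for y in(-34,34): pts+=[c2w(0,y,0),c2w(0,y,214)]
for y in(-44,44): pts+=[c2w(-12,y,0)]
for y in(-56,56): pts+=[c2w(100,y,240),c2w(0,y,240)]
pts+=[c2w(14,0,222)]
t=1.1
for y in(-17,17): pts+=[c2w(14-80*np.cos(t),y,222+80*np.sin(t)),c2w(14-80*np.cos(1.05),y,222+80*np.sin(1.05))]
ring=[T+[27*np.cos(a),27*np.sin(a),z] for a in np.linspace(0,6.28,24) for z in(0,200)]
for n,im in ims.items():
    for P,col in[(p,(0,255,0)) for p in pts]+[(p,(0,255,255)) for p in ring]:
        u=proj(n,P)*3+1; cv2.circle(im,tuple(int(round(v)) for v in u),2,col,-1)
cv2.imwrite('pics/ov_t.png',ims['top'][540:870,330:1020]); cv2.imwrite('pics/ov_s.png',ims['side'][330:960,450:900])
print('tube case',w2c(T))
o=ctrl.get_obs();M=R.from_rotvec(o['eef_rot']).as_matrix();print(M.round(2))
for tilt in(25,30,35,45):
  for s in(1,-1):
    for nm,p in(('back',c2w(-240,-45,20)),('mid',c2w(-100,0,20)),('in',c2w(10,0,20))):
        q=ctrl.solve_ik(p,att(76.6,tilt,s)); print(tilt,s,nm,None if q is None else np.round(q,2))
for s in(1,-1):
    for p in(c2w(0,0,330),c2w(-50,0,230)):
        M=np.column_stack([np.cross([0,0,-1],s*CY),[0,0,-1],s*CY]); q=ctrl.solve_ik(p,R.from_matrix(M).as_rotvec());print('down',s,None if q is None else np.round(q,2))
E
```

```text
tube case [-190.47635665  -28.51889828    0.        ]
[[ 0.92 -0.    0.4 ]
 [-0.4  -0.    0.92]
 [-0.   -1.   -0.  ]]
25 1 back [-0.66  0.94  1.72  1.    1.37  2.01]
25 1 mid [-0.43  0.89  1.92  1.24  1.22  1.92]
25 1 in [-0.2   0.89  1.91  1.45  1.15  1.94]
25 -1 back [-0.66  0.94  1.72  1.    1.37 -1.13]
25 -1 mid [-0.43  0.89  1.92  1.24  1.22 -1.22]
25 -1 in [-0.2   0.89  1.91  1.45  1.15 -1.2 ]
30 1 back [-0.64  0.9   1.74  0.97  1.29  2.05]
30 1 mid [-0.41  0.84  1.93  1.22  1.14  1.97]
30 1 in [-0.18  0.85  1.92  1.41  1.07  2.  ]
30 -1 back [-0.64  0.9   1.74  0.97  1.29 -1.09]
30 -1 mid [-0.41  0.84  1.93  1.22  1.14 -1.17]
30 -1 in [-0.18  0.85  1.92  1.41  1.07 -1.14]
35 1 back [-0.62  0.85  1.76  0.94  1.22  2.09]
35 1 mid [-0.38  0.8   1.94  1.18  1.07  2.03]
35 1 in [-0.15  0.8   1.92  1.37  0.99  2.07]
35 -1 back [-0.62  0.85  1.76  0.94  1.22 -1.05]
35 -1 mid [-0.38  0.8   1.94  1.18  1.07 -1.12]
35 -1 in [-0.15  0.8   1.92  1.37  0.99 -1.07]
45 1 back [-0.56  0.78  1.8   0.86  1.08  2.19]
45 1 mid [-0.31  0.72  1.96  1.09  0.92  2.17]
45 1 in [-0.09  0.73  1.92  1.24  0.83  2.25]
45 -1 back [-0.56  0.78  1.8   0.86  1.08 -0.95]
45 -1 mid [-0.31  0.72  1.96  1.09  0.92 -0.97]
45 -1 in [-0.09  0.73  1.92  1.24  0.83 -0.89]
down 1 [ 0.25  0.3   1.44 -0.    1.4  -2.66]
down 1 [ 0.16  0.33  1.65 -0.    1.16 -2.74]
down -1 [ 0.25  0.3   1.44 -0.    1.4   0.48]
down -1 [ 0.16  0.33  1.65 -0.    1.16  0.4 ]
```

View pics/ov_t.png

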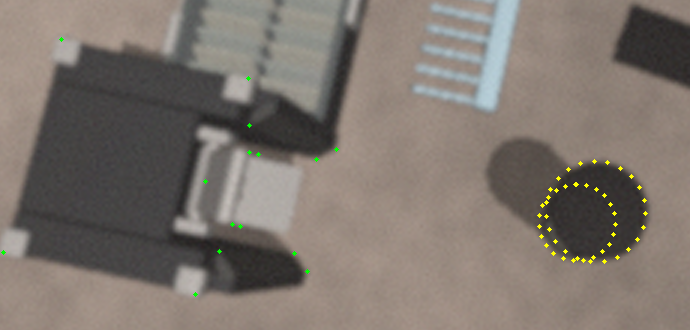

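View pics/ov_s.png

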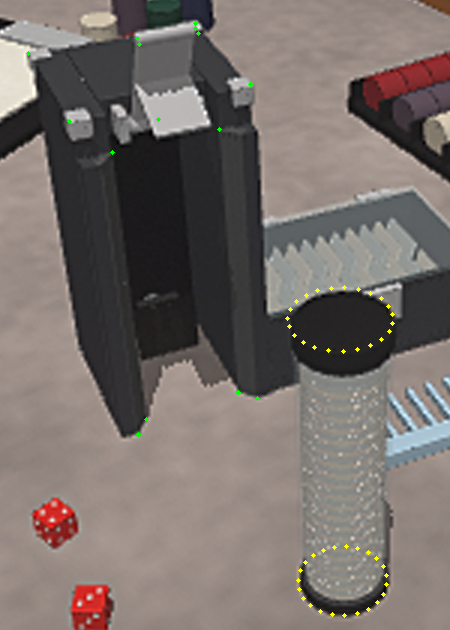

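The projected points match both views to about 2 mm. In the case frame the tube is at (-190,-28). The plan is to shut the fingers, go round at height to behind the tube, and tilt the tool 35° so the body stays clear of the tower. I'll push along world +y first to bring the tube onto the bay line.

Run:
```python
from h import *
def down(yaw):
    a=np.radians(yaw); z=np.array([-np.sin(a),np.cos(a),0]); y=np.array([0,0,-1.]); return R.from_matrix(np.column_stack([np.cross(y,z),y,z])).as_rotvec()
A=att(90,35,-1)
o=ctrl.get_obs()
q=np.array(o['joint_positions'])
p1=[200,380,420]; q1=ctrl.solve_ik(p1,o['eef_rot']); print(q1)
ctrl.goto_joints(q1); ctrl.grasp()
T=np.array([524.7,-8.6,0])
h=T+[0,-110,200]; qh=ctrl.solve_ik(h,A); print(np.round(qh,2))
qm=np.array(q1).copy(); qm[0]=qh[0]
ctrl.goto_joints(qm); ctrl.goto(h,A)
print(ctrl.get_obs()['t'],ctrl.get_obs()['finger_gap'])
ctrl.movel(T+[0,-80,15],150)
o=ctrl.get_obs(); print(o['t'],o['eef_pos'],o['ft_force'])
for n in('side','top'): cv2.imwrite(f'pics/{n}1.png',ctrl.get_image(n)[:,:,::-1])
```

```text
[ 9.77885430e-01 -2.02144181e-02  1.60848490e+00 -1.01258394e-04
  1.55431652e+00 -1.80123922e-01]
[-0.66  0.65  1.54  0.71  1.64 -0.87]
5.8583 0.3005433949752755
7.2583 [525.05265897 -88.91738041  15.66784036] [-0.5763583   0.23682046  0.63573118]
```

View pics/side1.png

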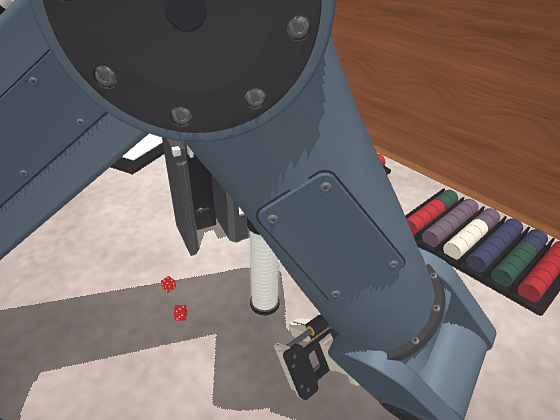

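View pics/top1.png

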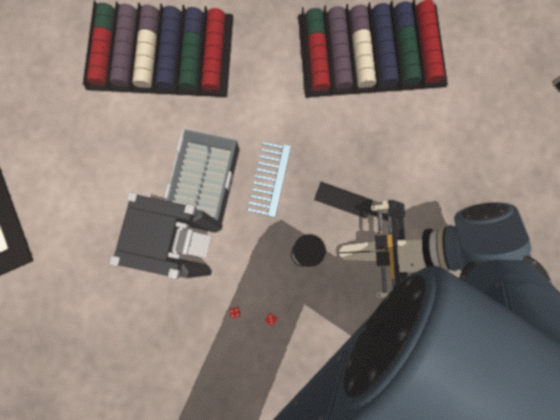

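The fingers are lined up with the tube: tip at about (340,250), cap at (309,250), with the paddle untouched. Now I'll push with force monitoring.

Run:
```python
from h import *
p=np.array([524.7,-46,15]); ctrl.movel(p,80); ctrl.dwell(.1)
b=np.mean([ctrl.get_obs()['ft_force'] for _ in range(1)],axis=0); t0=ctrl.get_obs()['t']; print(t0,b)
for i in range(5):
    p[1]+=3; ctrl.movel(p,20); o=ctrl.get_obs(); print(round(o['t'],2),o['eef_pos'].round(1),(o['ft_force']-b).round(2))
for i in range(4):
    p[1]+=10; ctrl.movel(p,30); o=ctrl.get_obs(); print(round(o['t'],2),o['eef_pos'].round(1),(o['ft_force']-b).round(2))
cv2.imwrite('pics/top2.png',ctrl.get_image('top')[:,:,::-1]);cv2.imwrite('pics/side2.png',ctrl.get_image('side')[:,:,::-1])
```

```text
8.1417 [-0.18997682  0.63062872  0.61256141]
8.44 [524.7 -43.   15. ] [ 0.41 -0.77  0.33]
8.74 [524.8 -40.2  15. ] [-0.16 -3.85 -0.69]
9.04 [524.8 -37.1  15. ] [ 0.37 -4.09 -0.68]
9.34 [524.7 -33.9  15. ] [ 0.75 -3.14 -0.16]
9.64 [524.7 -30.9  15. ] [ 1.69 -3.   -0.74]
10.12 [524.6 -20.8  15. ] [ 0.55 -1.34 -1.26]
10.61 [524.6 -10.8  15. ] [ 0.02 -2.72 -0.92]
11.09 [524.6  -0.9  15. ] [ 0.72 -1.71 -0.31]
11.57 [524.6   9.2  15. ] [ 0.61 -1.63 -0.19]
```

View pics/top2.png

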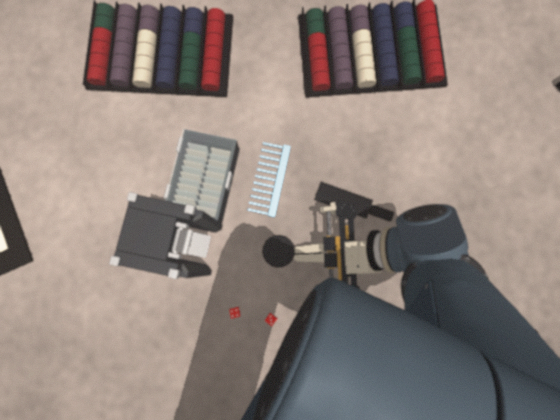

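View pics/side2.png

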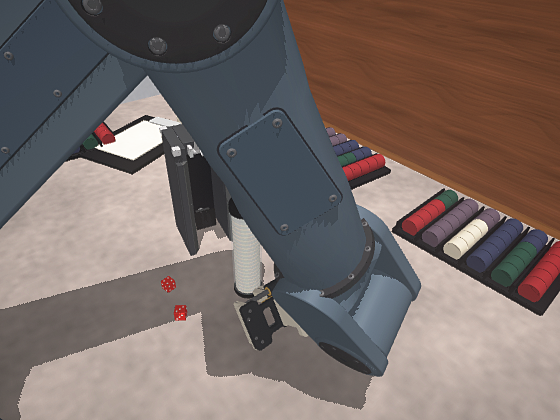

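The tube slides upright, with its cap now at (279,251). I'll continue to the bay line and measure there.

Run:
```python
from h import *
p=np.array([524.7,9.2,15]); b=np.array([-.19,.63,.61])
for y in (45,84):
    p[1]=y; ctrl.movel(p,35); o=ctrl.get_obs(); print(round(o['t'],2),o['eef_pos'].round(1),(o['ft_force']-b).round(2))
a=ctrl.get_image('top')[:,:,::-1].copy();cv2.imwrite('pics/top3.png',a)
cv2.imwrite('pics/top3c.png',cv2.resize(a[170:290,100:290],None,fx=4,fy=4,interpolation=cv2.INTER_CUBIC))
g=a.max(axis=2);u,v=proj('top',[525,115.7,200]);print(u,v)
m=(g<58).astype('uint8');N,l,s,c=cv2.connectedComponentsWithStats(m)
for i in range(1,N):
    if s[i,4]>100:print(s[i],c[i])
print(g[int(v),int(u)-24:int(u)+24]);print(g[int(v)-24:int(v)+24,int(u)])
```

```text
12.85 [524.6  45.   15. ] [ 0.19 -1.88  0.5 ]
14.12 [524.6  84.   15. ] [-0.47 -2.57 -1.52]
231.40410081744702 251.70631975568762
[ 299    2  147   94 2871] [365.928248    55.52002786]
[  84    5  148   91 2321] [173.6678156   58.59155536]
[  0 172  32  91 407] [  9.86486486 212.06388206]
[336 200  63  23 653] [367.44563553 211.10107198]
[325 232  15  39 234] [329.37179487 251.16666667]
[217 238  31  30 701] [232.12981455 252.9957204 ]
[299 247  22  57 486] [308.56378601 287.93004115]
[285 255  12  13 126] [290.58730159 261.38095238]
[168 259  43  17 229] [193.79912664 267.48471616]
[356 263  14  35 197] [361.         277.50253807]
[ 354  279   53  141 1612] [380.31637717 339.16253102]
[135 125 121 124 124 124 120 119 104  83  61  50  40  45  48  43  42  50
  43  47  42  44  44  47  42  50  48  49  45  42  47  47  43  47  48  45
  53  49  50  48  42  65  95 124 130 127 112  94]
[176 156 133 126 123 123 121 116 109  82  64  59  60  57  51  46  48  48
  47  43  51  48  48  41  42  41  46  45  44  46  42  51  40  48  43  47
  45  45  42  43  51  67  99 115 120 121 120 119]
```

View pics/top3c.png

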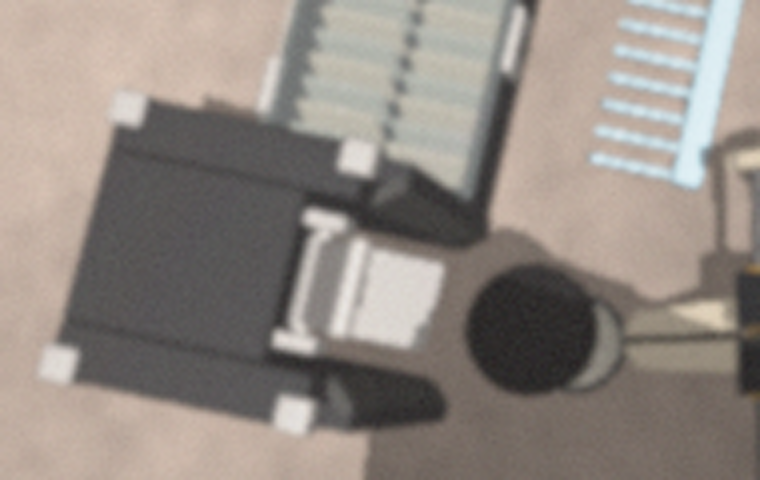

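The cap centre is at about (232.3,252.5), which puts the tube at case (-71,+1), so it is on the bay line. I'll re-aim along the bay axis and push in, first quickly and then in small steps.

Run:
```python
from h import *
T=onz('top',(232.3,252.5),200); tc=w2c(T); print(tc)
A=att(76.6,35,-1)
o=ctrl.get_obs(); ctrl.movel(o['eef_pos']+np.array([0,-12,0]),80)
ctrl.movel(c2w(tc[0]-43,tc[1],15),60,A); ctrl.dwell(.15)
b=ctrl.get_obs()['ft_force']; print('base',ctrl.get_obs()['t'],b)
def st(x,v):
    y=tc[1]*max(0,min(1,(-30-x)/40)) 
    ctrl.movel(c2w(x,y,15),v); o=ctrl.get_obs(); f=o['ft_force']-b
    print(round(o['t'],2),w2c(o['eef_pos']).round(1),'F',round(-f@CX,2),round(f@CY,2),round(f[2],2)); return -f@CX
x=tc[0]-31-3
for x in(-104,-90,-75,-60,-50):
    F=st(x,30)
    if F>12: break
for n in('side','top'):cv2.imwrite(f'pics/{n}4.png',ctrl.get_image(n)[:,:,::-1])
```

```text
[-71.19747266   0.94084653 200.        ]
base 15.0 [ 0.40969828  0.65319818 -0.39751257]
15.49 [-103.8    1.    15. ] F -0.33 0.57 0.19
16.11 [-89.8   1.   15. ] F 2.02 0.3 1.37
16.76 [-74.9   1.1  15. ] F 2.62 0.32 -0.38
17.41 [-59.9   0.8  15. ] F 2.21 0.54 -0.83
17.89 [-49.9   0.5  15. ] F 2.57 -0.76 0.97
```

View pics/top4.png

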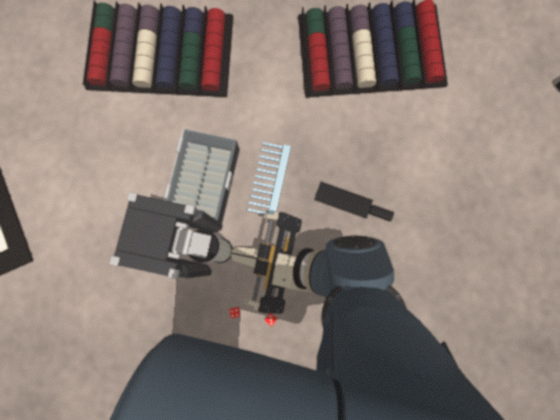

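Run:
```python
from h import *
for uv in[(237,143),(220,228),(214,222),(287,220),(270,300)]: print(uv,[w2c(onz('top',uv,z)).round(0).tolist() for z in(14,70)])
b=cv2.imread('pics/top4.png');s=cv2.imread('pics/side4.png')
cv2.imwrite('pics/c4.png',cv2.resize(b[130:340,150:340],None,fx=3,fy=2.8,interpolation=cv2.INTER_CUBIC));cv2.imwrite('pics/c4s.png',cv2.resize(s[100:400,150:430],None,fx=2,fy=2))
```

```text
(237, 143) [[-4.0, -233.0, 14.0], [-14.0, -217.0, 70.0]]
(220, 228) [[-10.0, -45.0, 14.0], [-20.0, -42.0, 70.0]]
(214, 222) [[5.0, -55.0, 14.0], [-6.0, -51.0, 70.0]]
(287, 220) [[-145.0, -91.0, 14.0], [-146.0, -84.0, 70.0]]
(270, 300) [[-145.0, 78.0, 14.0], [-145.0, 73.0, 70.0]]
```

View pics/c4.png

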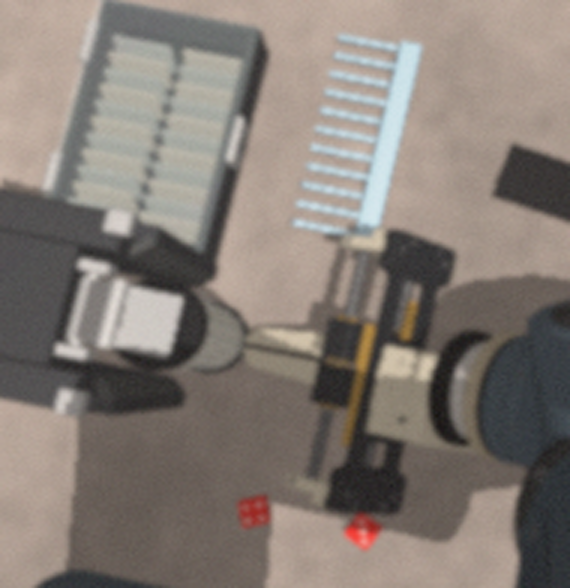

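View pics/c4s.png

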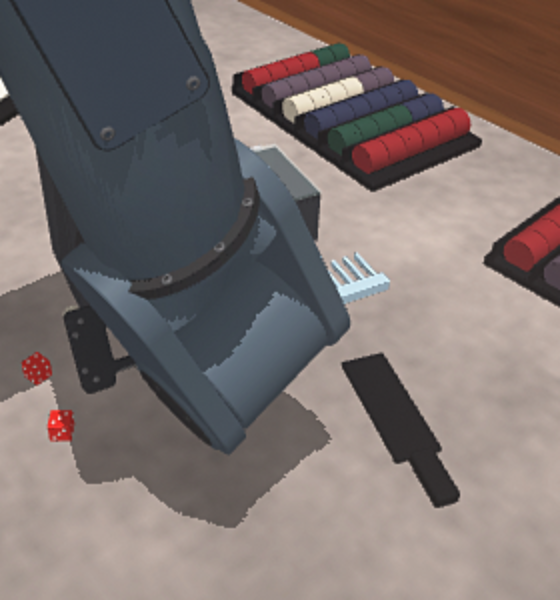

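The tube is entering centrally. The gripper body clears the tray, and it passes above the comb and inboard of the dice. I'll go on slowly until it touches the pad.

```bash
cat > push.py <<'E'
from h import *
b=np.array([0.41,.653,-.4])
def st(x,v):
    ctrl.movel(c2w(x,0,15),v); o=ctrl.get_obs(); f=o['ft_force']-b
    print(round(o['t'],2),w2c(o['eef_pos']).round(1),'F',round(-f@CX,2),round(f@CY,2),round(f[2],2)); return -f@CX
E
python3 - <<'E'
from push import *
x=-50
while x<-26:
    x+=6; F=st(x,20)
    if F>9: raise SystemExit('early')
while x<14:
    x+=1.5; F=st(x,10)
    if F>6:
        ctrl.dwell(.1); o=ctrl.get_obs(); F2=-(o['ft_force']-b)@CX; print('again',F2)
        if F2>5.5: break
E
```

```text
18.44 [-43.9   0.   15. ] F 3.16 -1.24 0.95
18.89 [-37.9   0.   15. ] F 2.79 0.21 0.17
19.34 [-31.9   0.1  15. ] F 2.85 0.3 -0.12
19.79 [-25.9   0.1  15. ] F 2.59 0.07 0.26
20.09 [-24.5   0.   15. ] F 5.31 0.01 0.64
20.39 [-23.  -0.  15.] F 4.92 -0.29 -0.22
20.69 [-21.4   0.   15. ] F 4.61 -0.26 0.85
20.99 [-19.9   0.   15. ] F 4.61 -0.14 0.44
21.29 [-18.4  -0.   15. ] F 4.47 0.41 -0.01
21.59 [-16.9   0.   15. ] F 4.28 -0.63 0.38
21.89 [-15.4   0.   15. ] F 4.85 0.5 0.43
22.19 [-13.9   0.   15. ] F 3.78 0.39 1.01
22.49 [-12.4   0.   15. ] F 3.89 -0.99 -0.31
22.79 [-11.  -0.  15.] F 4.37 0.08 0.47
23.09 [-9.7 -0.1 14.9] F 7.22 0.27 0.49
again 7.497610093927877
```

The friction level is about 4.4 N and the force rose to 7.5 N at the pad. I'll press on in fine steps to about 12.5 N total, which is roughly 8 N on the pad.

Run:
```python
from push import *
x=-9.5
while x<-6:
    x+=.5; F=st(x,8)
    if F>12: break
ctrl.dwell(.8)
o=ctrl.get_obs();f=o['ft_force']-b;print(o['t'],w2c(o['eef_pos']).round(1),-f@CX)
for n in('side','top'):cv2.imwrite(f'pics/{n}5.png',ctrl.get_image(n)[:,:,::-1])
```

```text
23.44 [-9.3 -0.1 14.9] F 9.17 1.32 1.7
23.69 [-8.9 -0.1 14.9] F 10.94 1.22 1.78
23.94 [-8.5 -0.2 14.9] F 10.89 0.34 1.92
24.19 [-8.1 -0.2 14.9] F 12.13 0.92 3.3
24.9917 [-8.1 -0.2 14.9] 11.816424614725163
```

View pics/top5.png

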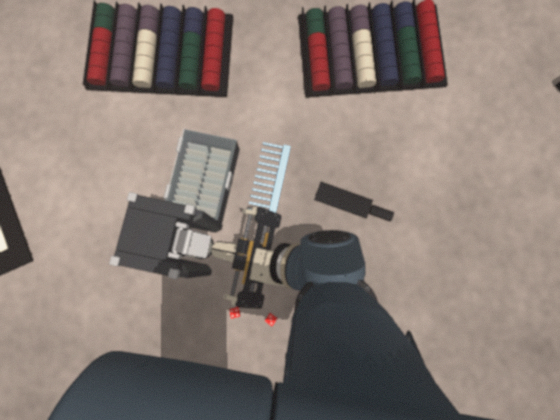

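The force is steady at 11.8 N (about 7.4 N on the pad), the tube sits in the bay, and the bystanders look unmoved. I'll add 0.4 mm for margin, back off, and move above the latch.

Run:
```python
from push import *
st(-7.1,8); ctrl.dwell(.6); o=ctrl.get_obs(); print(w2c(o['eef_pos']).round(1),-(o['ft_force']-b)@CX)
ctrl.movel(c2w(-20,0,15),30); ctrl.movel(c2w(-110,0,15),120)
o=ctrl.get_obs(); print('free',o['t'],o['ft_force']-b)
ctrl.movel(c2w(-160,0,380),200)
D=R.from_matrix(np.column_stack([np.cross([0,0,-1],-CY),[0,0,-1],-CY])).as_rotvec()
print(ctrl.solve_ik(c2w(25,0,360),D))
ctrl.goto(c2w(25,0,360),D); print(w2c(ctrl.get_obs()['eef_pos']).round(1),ctrl.get_obs()['t'])
for n in('side','top'):cv2.imwrite(f'pics/{n}6.png',ctrl.get_image(n)[:,:,::-1])
```

```text
25.34 [-7.7 -0.3 14.9] F 13.76 1.17 1.9
[-7.7 -0.3 14.9] 13.942739265711369
free 27.425 [-0.92494614 -0.45907592  0.27150027]
[ 2.83252876e-01  3.16327921e-01  1.35461079e+00 -4.44089210e-16
  1.47065394e+00  5.17126996e-01]
[2.420e+01 1.000e-01 3.593e+02] 30.45
```

View pics/side6.png

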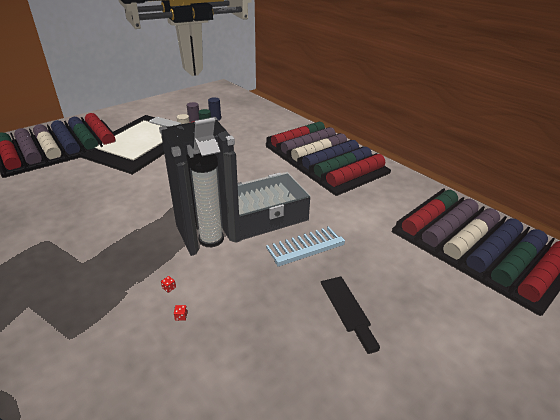

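View pics/top6.png

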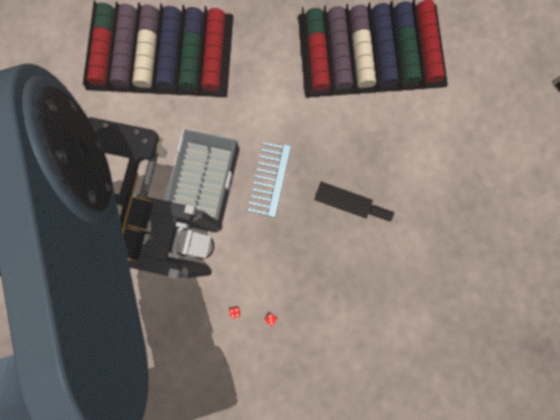

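The tube stands upright in the bay, the latch is still up, and the dice, comb and paddle are in place. Now I'll press the latch along its arc.

Run:
```python
from h import *
def P(th,d): # corner at r=68, d above plate middle
    return c2w(14-68*np.cos(th)+d*np.sin(th)+7.5,0,222+68*np.sin(th)+d*np.cos(th))
ctrl.movel(P(1.1,18)+[0,0,30],150); ctrl.movel(P(1.1,18),80); ctrl.dwell(.15)
b=ctrl.get_obs()['ft_force']; print('base',b)
def st(th,d,v):
    ctrl.movel(P(th,d),v); o=ctrl.get_obs(); f=o['ft_force']-b; n=CX*np.sin(th)+np.array([0,0,np.cos(th)])
    print(round(o['t'],2),round(th,2),d,w2c(o['eef_pos']).round(1),'N',round(f@n,2),(f@CX).round(2),(f@CY).round(2),f[2].round(2)); return f@n,np.linalg.norm(f)
for d in(10,5,2):
    F,_=st(1.1,d,30)
    if F>12: raise SystemExit
pk=0
for th in np.arange(1.0,0.06,-.1):
    F,G=st(th,2,40); pk=max(pk,F)
    if G>16: print('high');break
    if th<.35 and pk>3 and F<1: print('snap');break
for n in('side','top'):cv2.imwrite(f'pics/{n}7.png',ctrl.get_image(n)[:,:,::-1])
s=cv2.imread('pics/side7.png');cv2.imwrite('pics/s7c.png',cv2.resize(s[60:280,120:320],None,fx=2.7,fy=2.7))
```

```text
base [-0.64678797  0.4253779   0.39082575]
32.08 1.1 10 [ -0.6  -0.  287.2] N -0.26 -0.08 -0.46 -0.42
32.4 1.1 5 [ -5.    0.  284.8] N -0.53 -0.39 -0.36 -0.42
32.65 1.1 2 [ -7.7  -0.  283.5] N -0.04 0.44 -0.53 -0.95
32.97 1.0 2 [-13.8   0.  280.2] N 0.69 0.87 -0.43 -0.09
33.28 0.9 2 [-19.4   0.  276.4] N 1.19 1.57 -0.58 -0.07
33.6 0.8 2 [-24.6   0.  272.1] N 1.4 2.32 0.25 -0.37
33.92 0.7 2 [-29.3  -0.  267.4] N 2.22 3.25 -0.29 0.16
34.23 0.6 2 [-33.6  -0.  262. ] N 1.44 2.21 0.25 0.24
34.55 0.5 2 [-37.6   0.  256.1] N 0.93 0.64 0.21 0.71
34.87 0.4 2 [-4.080e+01  1.000e-01  2.499e+02] N -0.21 0.5 -0.54 -0.44
35.18 0.3 2 [-4.310e+01  1.000e-01  2.436e+02] N 0.21 0.15 -1.32 0.18
35.5 0.2 2 [-4.490e+01  1.000e-01  2.371e+02] N -0.1 0.03 -1.1 -0.11
35.82 0.1 2 [-4.600e+01  1.000e-01  2.305e+02] N -0.79 -0.28 -0.76 -0.77
```

View pics/s7c.png

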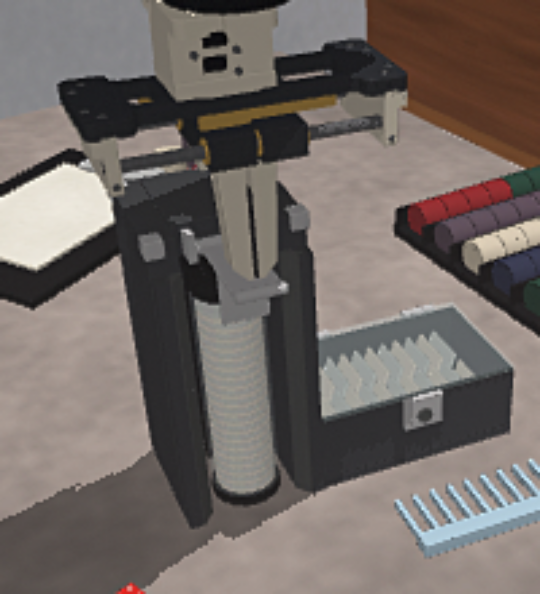

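The latch appears to lie level under the fingertips, with the lip in front of the cap. I'll lift clear and check.

Run:
```python
from h import *
o=ctrl.get_obs(); ctrl.movel(o['eef_pos']+np.array([0,0,50.]),100); ctrl.movel(c2w(60,0,420),200)
o=ctrl.get_obs();print(o['t'],o['ft_force'])
for n in('side','top'):cv2.imwrite(f'pics/{n}8.png',ctrl.get_image(n)[:,:,::-1])
s=cv2.imread('pics/side8.png');t=cv2.imread('pics/top8.png')
S=cv2.resize(s[100:260,140:320],None,fx=4,fy=4,interpolation=cv2.INTER_CUBIC)[:600]
for th,col in((0,(0,255,0)),(.3,(0,0,255))):
    for y in(-17,17):
        u=(proj('side',c2w(14-80*np.cos(th),y,222+80*np.sin(th)))-[140,100])*4+1.5; cv2.circle(S,tuple(int(round(v)) for v in u),4,col,-1)
cv2.imwrite('pics/s8c.png',S)
```

```text
37.5917 [-0.0471605  -0.16047528 -0.30799726]
```

View pics/s8c.png

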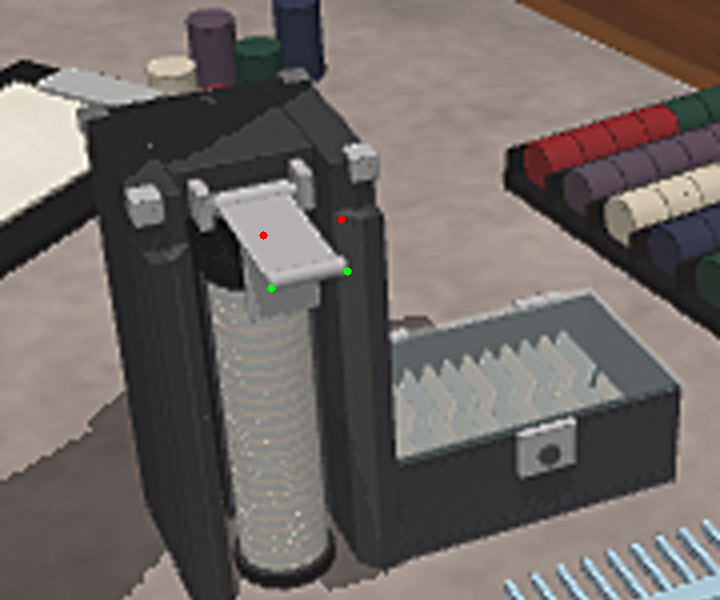

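View pics/top8.png

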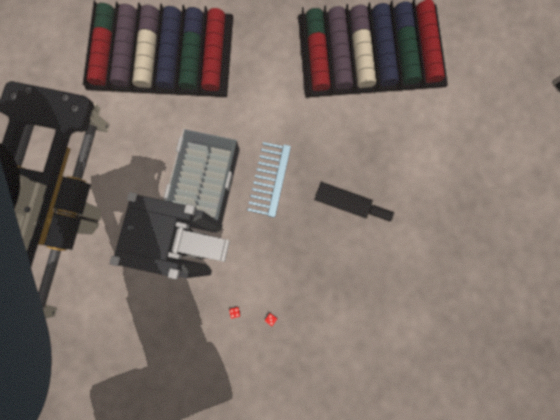

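The latch edge lies on the θ = 0 projection, within a pixel of the shut position. The lip hangs before the cap, the tube is upright, the bystanders have not moved and the robot is clear, so I'm handing the job in.

```bash
python3 -c "
from cell import ctrl
print(ctrl.sign_off())"
```

```text
the job is handed in; nothing more can be done
None
```

The tube is seated in the bay with the latch shut in front of it, and I handed the job in at about 38 s; sign-off gave no verdict.

- **Push:** I pushed the tube upright along the counter with shut fingers, tilted 35°, touching it about 21 mm up. Sliding took about 4.4 N. It met the pad with its axis at about x = 21 mm. I then pressed to 13.9 N total, roughly 9 N on the pad by estimate, and held it there for 0.6 s.
- **Latch:** I pressed the tab down along its arc. The force along the plate's normal read only about 2 N at its highest, below the 6 N you described. From about 0.4 rad down it read near zero, so I relied on the pictures to confirm it had shut.
- **Last checks:** After the fingers lifted clear, the latch tip lay within about a pixel of the shut position and the lip hung in front of the cap. The tube looked upright, the comb, paddle and dice appeared where they began, and the force on the tool was near zero. The remaining pad force on the tube after release could not be measured directly.

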